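Load the tofu press and snug its screw

ROBOT

A 6-joint arm with a two-finger parallel gripper is mounted at the origin on a cart in front of the work surface, level with it; the furniture and walls round the work are solid. World frame = base frame: x ahead of the robot, y to its left, z up, the work surface at z = 0. Lengths are in mm, angles in rad, forces in N, time in s.
With the tool pointing down it reaches from about 275 to 850 mm from the base axis. Payload 19 kg.
Tool frame: the origin (TCP) lies midway between the tips of the shut fingers; the grasp point (between the pads) lies 19 mm behind it; z points along the fingers, y is the line along which they close (so a half turn about z gives the same grasp; the last joint's range is limited). The gripper opens to 85 mm and grips with 20 to 120 N. Pads are 22 mm wide; open, the fingers measure 114 mm over their backs; the gripper's body (76 mm by 85 mm) begins 54 mm behind the grasp point. The pads swing forward as they close: fully open they stand 13 mm farther back than shut.
Start: joints at [-1.362, 0.15, 1.437, -0, 1.554, -0.134], TCP at [193.245, -541.522, 231.267] pointing down, gripper open.
Joint ranges: [-2.8, 2.8], [-0.68, 2.1], [0.12, 2.68], [-1.39, 4.53], [0.16, 2.79], [-2.81, 2.81]. Speed limits (rad/s): [1.89, 1.89, 2.22, 3.01, 3.01, 3.01].

INTERFACE

Orientations are given as a unit quaternion [w, x, y, z].
In Python, from workcell import telemetry, viewer, workorder gives the robot as it stands.
- The arm moves only by the tool drive_tool, never from a script. Its argument "plan" is a list of rows, each an object of numbers: "tx", "ty", "tz": the shift along the tool's x, y, z in units of 40 mm (1.0 is 40 mm); "ax", "ay", "az": the turn, a rotation vector about the tool's x, y, z in units of 8 degrees (1.0 is 8 degrees). A call has exactly 8 rows; each row shifts and turns the commanded pose from where the row before left it, along the tool's axes as they then stand; what a row does not reach is not made up. A row lasts 1/8 s, in which the tool goes at most 62.5 mm and 10.7 degrees, less where a joint would pass 70% of its speed; a pose out of reach is approached as far as the arm can. A call is refused whole if a number of a shift passes 1 or a number of a turn 1, either way. A call with a gripper value outside its range is refused whole. "hand" is the opening, from 0 (shut) to 1 (fully open), set as the call begins (left out, the last holds). The fingers move at their own pace and stop on an object; "squeeze" is the grip in N (left out, the last holds). Time passes only in rows, so rows that do not move let the fingers close, or fill a call up. It gives the time, the measured TCP pose, the force, the opening and the grip force at its end, in the units of the state.
- telemetry.state(): the state, without advancing time (a new reading comes with each control period).
- viewer.capture(name): name is "scene" or "top" or "wrist"; returns (picture, depth): 420x560x3 uint8, blue, green, red; 420x560 float32, mm along the optical axis (not along the pixel's ray), 0 where there is no reading.
- viewer.camera_info(name): a dict with "vfov" (degrees; the focal length in pixels is half the picture's height over the tangent of half this angle, whatever the lens; pixels are square), "cx", "cy" (the principal point, pixels), "rvec" (rotation vector, rad) and "tvec" (3), from world to camera coordinates, as OpenCV has them. Camera axes: x right, y down, z forward; pixel columns grow to the right and rows downward; lengths in mm; the calibration is good to about 2 mm. A picture is of the moment at which its call begins: read the wrist's pose just before it. camera_info takes no time and is no camera call; for the wrist camera it gives the pose at the moment of the call.
- workorder.job_done(): hands the job in; it is judged then, once.
The state is a dict: "time_s": time; "joint_pos": joint angles; "dq": joint speeds; "effort": joint torques, N m; "tcp_pos": TCP position; "tcp_rot": TCP orientation; "contact_force": force on the tool from outside, world axes, zero at the start; "ft_torque": the same for the moment, N m; "grip_width": opening from 0.0 (shut) to 1.0 (fully open); "grasp_force": force on a finger pad.
Only numpy, scipy, OpenCV 4.12 (cv2) and the standard library are available. Lean on these libraries where they do the work, as an engineer would, in place of code of your own. Each camera call takes 0.05 s, during which the arm holds its last target. There are 200 camera calls.

TASK

Stack the pressing box that stands on the wooden board onto the box waiting at the front of the screw press, its corner feet down in the recesses of the lid. Push the stack straight back along the press until it is fully home against the back stop under the screw, then wind the crank clockwise until the pad meets the upper lid, and about half a turn more so that its spring presses snugly, not so far that the spring nears the end of its travel. Keep the boxes level, let go of everything and leave the other things as they stand.

Things in the scene. Friction and masses are not known exactly. Their poses are not given: they have to be found in the camera images.
- lower_box: Steel pressing box 140 mm long (x), 62 mm wide (y), 46 mm tall, waiting between the guide rails at the front (robot) end of the press bed. Straight slotted walls from 6 to 38 mm above four dome-shaped corner feet (6 mm high, 14 mm thick); a white lid 132 x 56 mm, fixed, stands 8 mm proud. Filled, about 0.55 kg (0.4 to 0.75). Origin: centre of its underside at feet level, z up.
- upper_box: The box to be put on top, the same in every way as lower_box, standing on the wooden board (top at z = 47 mm) to the left or right of the press, its length roughly along the press. Grip it across its 62 mm width. Origin: centre of its underside at feet level, x along its length, z up. Either way round is right.
- stack_seat (a point): Point on the lower box, 42 mm above its origin, level with the floors of the four square recesses (17.5 mm wide, 4 mm deep) at its lid's corners, centred 53 mm lengthwise and 18 mm sideways from this point, like the feet. The upper box's origin lies here when its feet are in the recesses; they have about 2 mm of play each way.
- press: Screw press, fixed on the board. Origin on the board under the screw axis; x points to the back stop, away from the loading end, y left, z up. Its bed, 86 mm wide, runs from x = -181 to +87 mm. Boxes slide on it 12 mm above the origin between rails 67 mm apart (tops 26 mm up) as far as the back stop, whose face is at x = +70.5 mm.
- press_crossbar (a point): Middle of the top of the press's crossbar, 191 mm above the press's origin: 126 mm wide (y), 24 mm deep (x), 20 mm thick, on two steel columns 14 mm thick at y = +-49 mm. The screw passes through its middle.
- press_seat (a point): Point on the bed under the screw, 12 mm above the press's origin, axes as the press's: the lower box's origin lies here when the stack is fully home. The upper lid's top is then 88 mm above this point.
- crank (a joint): Turn of the crank in rad: 0 up, growing clockwise seen from above, at most 13. Each full turn lowers screw, crank and pad by 16 mm. The arm points 2.0 rad minus this value, counter-clockwise from the press's x axis. Starts at 0 to 4, knob away from the loading end. Stiff: 4 to 5 N at the knob, 7 to 8 N half a turn past contact; it stays where it is left.
- crank_knob (a point): Middle of the crank's dark wooden knob, an upright cylinder 24 mm thick and 33 mm tall on a pin 50 mm from the screw axis. It spins freely on the pin, so it can be gripped from above and led round without turning the wrist. The crank arm's top is 18 mm below this point.
- pad_face (a point): Centre of the underside of the round steel pad, 44 mm across, below the screw. Crank at 0 and spring free: 116 mm above the press's origin. The upper lid's top, when the stack is home, is 100 mm above the press's origin, so the pad meets it at a crank value of about 6.3.
- pad (a joint): How far the pad is pushed up into its spring barrel, in m: 0 free, 0.016 at the end of its travel. With the pad on the lid it grows by 2.5 mm for each rad of crank, 8 mm for half a turn. The spring presses 15 N at first touch and 5 N more for each mm.
- moka_pot: upper half of an aluminium coffee pot standing on its rim with a black handle, 82 x 133 mm, 109 mm tall; origin at the centre of its underside; it may stand on either side of the press. A bystander: leave alone
- mug: white mug with a leaf pattern, 92 mm across, 95 mm tall, at the back of the board; origin at the centre of its underside. Bystander
- glass: clear drinking glass, 81 mm across, 92 mm tall, at the back right of the board; origin at the centre of its underside. Bystander
- spice_jar: small spice jar with a yellow lid, 45 mm across, 100 mm tall, at the back right of the board; origin at the centre of its underside. Bystander
- egg_timer: round kitchen timer with a red top, 63 mm across, 60 mm tall, at the front edge of the board; origin at the centre of its underside. Bystander
- cream_pot: low round jar with a grey lid, 69 mm across, 41 mm tall, at the front edge of the board; origin at the centre of its underside. Bystander

How it is judged:
By the outcome, as a careful person would: the job done as asked, in the order asked, and still so for the second after the job is handed in, with the robot touching nothing.
It also fails if it takes over 72 s, if anything falls off the work surface, if the arm or the gripper's body presses on something with over 40 N, if the wrist force passes 120 N, or if a joint passes its speed limit or range.

## Working session

There is one attempt and no reset: what is moved stays moved. The work goes in short steps, Python scripts to look and compute and a tool call to move; the robot and the scene stay as the last step left them, time stands still between calls to the robot, and variables do not carry over. Pictures are saved under pics/ and viewed, at most 10 in all, crops included, and the job is handed in when it is done.

Besides the shell and the picture viewer there is one more tool, called by a JSON object that holds its "api" and its "payload". drive_tool: Moves the arm, as the interface text tells. Its arguments: {"type":"object","properties":{"plan":{"type":"array","items":{"type":"object","properties":{"tx":{"type":"number"},"ty":{"type":"number"},"tz":{"type":"number"},"ax":{"type":"number"},"ay":{"type":"number"},"az":{"type":"number"}}}},"hand":{"type":"number"},"squeeze":{"type":"number"}},"required":["plan"]}

```bash
ls; mkdir -p pics; cat > h.py <<'E'
import numpy as np, cv2
from workcell import telemetry, viewer, workorder
def cap(n):
    i=viewer.camera_info(n); p,d=viewer.capture(n); return i,p,d
def world(i,d):
    h,w=d.shape; f=h/2/np.tan(np.radians(i["vfov"])/2)
    v,u=np.mgrid[:h,:w]
    c=np.stack([(u-i["cx"])/f*d,(v-i["cy"])/f*d,d],-1)
    R=cv2.Rodrigues(np.array(i["rvec"],float))[0]
    P=(c-np.array(i["tvec"],float).ravel())@R
    P[d==0]=np.nan
    return P
E
python3 - <<'E'
from h import *
for n in("top","scene"):
    i,p,d=cap(n); print(n,i); cv2.imwrite(f"pics/{n}0.png",p); np.savez(f"{n}0.npz",d=d,P=world(i,d),p=p)
print(telemetry.state())
E
```

```text
pics
top {'vfov': 55.3135114053639, 'cx': 276.01079391496694, 'cy': 207.97930988047688, 'rvec': array([ 2.13275669, -2.12577532,  0.18921939]), 'tvec': array([  74.80797233,  585.50058944, 1155.54055056])}
scene {'vfov': 46.7462262430832, 'cx': 284.3810163394556, 'cy': 216.94035231977077, 'rvec': array([ 1.08454198, -2.37487207,  1.01729781]), 'tvec': array([ 380.19704135,  415.53818749, 1027.1859618 ])}
{'time_s': 0.1, 'joint_pos': array([-1.36199435e+00,  1.50911049e-01,  1.43792123e+00, -1.03751385e-05,
        1.55381400e+00, -1.34003683e-01]), 'dq': array([-0.00177448, -0.00262646, -0.00255743, -0.00099181, -0.00085229,
       -0.00074422]), 'effort': array([ 4.40021235e-03, -7.14388633e+01, -5.71792066e+01, -3.19243090e-04,
        7.19766205e-03, -1.28272122e-04]), 'tcp_pos': array([ 193.20657447, -541.34074229,  230.77281561]), 'tcp_rot': array([-5.26247691e-04,  9.85346311e-01,  1.70564855e-01, -2.48807989e-05]), 'contact_force': array([ 0.07447938,  0.09215976, -0.55265965]), 'ft_torque': array([ 0.03451006, -0.02853069, -0.00264453]), 'grasp_force': 0.0, 'grip_width': 0.9993010236227846}
```

View pics/top0.png

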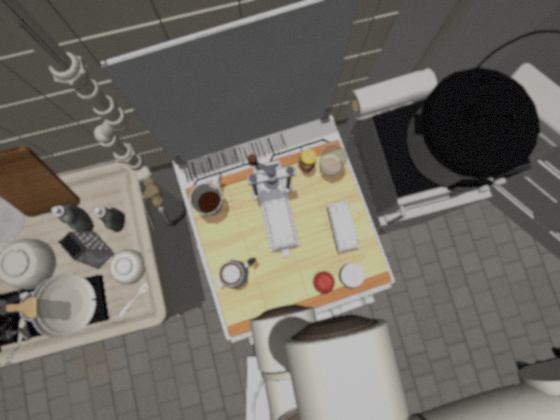

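View pics/scene0.png

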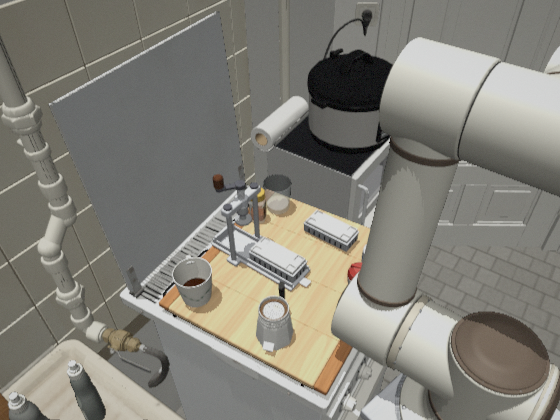

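The top view shows the press at about (272,180) px with the knob at (254,159), the lower box at (280,222), the upper box at (342,226) and the moka pot at (233,273). The scene view agrees.

```bash
python3 - <<'E'
from h import *
z=np.load("top0.npz"); P=z["P"]; d=z["d"]
for u,v in [(342,226),(280,222),(254,159),(272,181),(256,184),(290,176),(233,273),(207,200),(330,162),(308,158),(324,282),(352,275),(310,240),(335,205),(348,246)]:
    print((u,v),np.round(P[v,u],0))
def fit(u0,u1,v0,v1,zl,zh):
    S=P[v0:v1,u0:u1].reshape(-1,3); S=S[(S[:,2]>zl)&(S[:,2]<zh)]
    r=cv2.minAreaRect(S[:,:2].astype(np.float32)); print(len(S),r,np.median(S[:,2]))
fit(320,365,195,260,82,100); fit(258,305,195,255,96,112); fit(245,300,165,200,225,250);fit(240,300,145,200,250,320)
E
```

```text
(342, 226) [ 526. -114.   92.]
(280, 222) [534.  65. 109.]
(254, 159) [658. 130. 313.]
(272, 181) [625.  87. 228.]
(256, 184) [627. 131. 188.]
(290, 176) [640.  40. 221.]
(233, 273) [390. 193. 138.]
(207, 200) [604. 281.  77.]
(330, 162) [728. -88.  58.]
(308, 158) [712. -13. 147.]
(324, 282) [367. -57. 107.]
(352, 275) [ 386. -139.   91.]
(310, 240) [489. -25.  50.]
(335, 205) [588. -96.  87.]
(348, 246) [ 468. -129.   94.]
1017 ((530.1746826171875, -118.76983642578125), (140.4357147216797, 63.47097396850586), 12.063610076904297) 92.63588538383088
1020 ((535.8772583007812, 65.01530456542969), (140.43666076660156, 62.67304992675781), 12.900788307189941) 104.86028043093401
433 ((638.7337646484375, 87.79080963134766), (27.760202407836914, 125.63693237304688), 11.812092781066895) 239.11858845717853
265 ((646.3399658203125, 90.48602294921875), (113.87873077392578, 34.51069259643555), 77.67603302001953) 283.85559613120734
```

{"api": "drive_tool", "payload": {"plan": [{"az": 0.94}, {"tx": 0.7, "ty": -0.57}, {"tx": 0.7, "ty": -0.57}, {"tx": 0.7, "ty": -0.57}, {"tx": 0.7, "ty": -0.57}, {"tx": 0.7, "ty": -0.57}, {"tx": 0.7, "ty": -0.57}, {"tx": 0.7, "ty": -0.57}], "hand": 1}}

```text
invalid input at $.plan[0]: expected keys tx, ty, tz, ax, ay, az
```

{"api": "drive_tool", "payload": {"plan": [{"tx": 0.7, "ty": -0.57}, {"tx": 0.7, "ty": -0.57}, {"tx": 0.7, "ty": -0.57}, {"tx": 0.7, "ty": -0.57}, {"tx": 0.7, "ty": -0.57}, {"tx": 0.7, "ty": -0.57}, {}, {}]}}

```text
invalid input at $.plan[0]: expected keys tx, ty, tz, ax, ay, az
```

```bash
cat >> h.py <<'E'
def go(t,yaw,s=None):
    "remaining turn (unit 8deg) and then shift (units of 40mm), tool pointing down at yaw"
    from scipy.spatial.transform import Rotation as Ro
    s=s or telemetry.state(); w,x,y,z=s["tcp_rot"]; R=Ro.from_quat([x,y,z,w]).as_matrix()
    a=np.radians(yaw); T=np.array([[np.cos(a),np.sin(a),0],[np.sin(a),-np.cos(a),0],[0,0,-1]])
    print("t",s["time_s"],"pos",np.round(s["tcp_pos"],1),"yaw",np.degrees(np.arctan2(R[1,0],R[0,0])).round(2),"F",np.round(s["contact_force"],1),"grip",round(s["grip_width"],3),round(s["grasp_force"],1))
    print(" turn",np.round(np.degrees(Ro.from_matrix(R.T@T).as_rotvec())/8,3),"shift",np.round(T.T@(np.array(t)-s["tcp_pos"])/40,3))
def rect(P,lo,hi,zl,zh):
    S=P.reshape(-1,3); S=S[(S[:,0]>lo[0])&(S[:,0]<hi[0])&(S[:,1]>lo[1])&(S[:,1]<hi[1])&(S[:,2]>zl)&(S[:,2]<zh)]
    r=cv2.minAreaRect(S[:,:2].astype(np.float32)); print(len(S),np.round(r[0],1),np.round(r[1],1),round(r[2],2),"z",np.round(np.median(S[:,2]),1)); return S
E
python3 - <<'E'
from h import *
i,p,d=cap("wrist"); P=world(i,d); cv2.imwrite("pics/w1.png",p); np.savez("w1.npz",d=d,P=P,p=p)
rect(P,(430,-200),(630,-40),84,100); rect(P,(430,-200),(630,-40),89,97);rect(P,(430,0),(630,130),99,110)
go((530,-119,231),12.1)
E
```

```text
0 [0. 0.] [0. 0.] 0.0 z nan
0 [0. 0.] [0. 0.] 0.0 z nan
0 [0. 0.] [0. 0.] 0.0 z nan
t 0.15 pos [ 193.2 -541.4  230.8] yaw 19.64 F [ 0.4  0.5 -0.4] grip 0.996 0.0
 turn [-0.007 -0.     0.942] shift [ 1.0447e+01 -8.5600e+00 -4.0000e-03]
  return _methods._mean(a, axis=axis, dtype=dtype,
  ret = ret.dtype.type(ret / rcount)
```

View pics/w1.png

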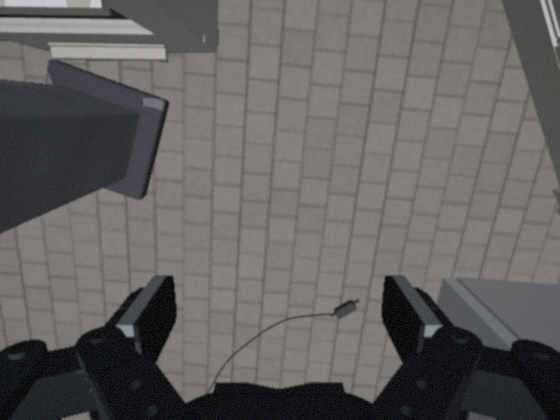

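The wrist view shows only floor from the start pose, with the finger tips at (150,330) and (410,330). The moves were refused because every key is needed, so I am resending them.

{"api": "drive_tool", "payload": {"plan": [{"tx": 0, "ty": 0, "tz": 0, "ax": 0, "ay": 0, "az": 0.94}, {"tx": 0.6, "ty": -0.6, "tz": -0.1, "ax": 0, "ay": 0, "az": 0}, {"tx": 0.6, "ty": -0.6, "tz": -0.1, "ax": 0, "ay": 0, "az": 0}, {"tx": 0.6, "ty": -0.6, "tz": -0.1, "ax": 0, "ay": 0, "az": 0}, {"tx": 0.6, "ty": -0.6, "tz": -0.1, "ax": 0, "ay": 0, "az": 0}, {"tx": 0.6, "ty": -0.6, "tz": -0.1, "ax": 0, "ay": 0, "az": 0}, {"tx": 0.6, "ty": -0.6, "tz": -0.1, "ax": 0, "ay": 0, "az": 0}, {"tx": 0.6, "ty": -0.6, "tz": -0.1, "ax": 0, "ay": 0, "az": 0}], "hand": 1}}

```text
time_s: 1.15
tcp_pos: [322.6, -340.9, 259.3]
tcp_rot: [-0.0, 0.994, 0.106, -0.0]
contact_force: [0.4, -0.0, -1.0]
grip_width: 1.005
grasp_force: 0.0
```

{"api": "drive_tool", "payload": {"plan": [{"tx": 0.7, "ty": -0.7, "tz": -0.1, "ax": 0, "ay": 0, "az": 0}, {"tx": 0.7, "ty": -0.7, "tz": -0.1, "ax": 0, "ay": 0, "az": 0}, {"tx": 0.7, "ty": -0.7, "tz": -0.1, "ax": 0, "ay": 0, "az": 0}, {"tx": 0.7, "ty": -0.7, "tz": -0.1, "ax": 0, "ay": 0, "az": 0}, {"tx": 0.7, "ty": -0.7, "tz": -0.1, "ax": 0, "ay": 0, "az": 0}, {"tx": 0.7, "ty": -0.7, "tz": -0.1, "ax": 0, "ay": 0, "az": 0}, {"tx": 0, "ty": 0, "tz": 0, "ax": 0, "ay": 0, "az": 0}, {"tx": 0, "ty": 0, "tz": 0, "ax": 0, "ay": 0, "az": 0}]}}

```text
time_s: 2.15
tcp_pos: [451.0, -142.6, 283.1]
tcp_rot: [-0.0, 0.994, 0.106, -0.0]
contact_force: [-0.3, 0.3, -0.1]
grip_width: 0.996
grasp_force: 0.0
```

```bash
python3 - <<'E'
from h import *
i,p,d=cap("wrist"); P=world(i,d); cv2.imwrite("pics/w2.png",p); np.savez("w2.npz",d=d,P=P,p=p)
rect(P,(430,-200),(630,-40),84,100); rect(P,(430,-200),(630,-40),89,97);rect(P,(430,0),(630,130),99,110)
rect(P,(560,20),(720,180),230,248);rect(P,(560,20),(720,180),294,330)
go((530,-119,231),12.1)
E
```

```text
10413 [ 529.2 -119.4] [140.3  62.6] 12.78 z 92.6
8795 [ 529.2 -119.2] [132.2  56.7] 12.81 z 92.8
8719 [518.7  61.3] [98.9 58.3] 12.97 z 104.8
0 [0. 0.] [0. 0.] 0.0 z nan
0 [0. 0.] [0. 0.] 0.0 z nan
t 2.2 pos [ 450.8 -143.   283.1] yaw 12.1 F [ 0.1 -0.4  0.3] grip 0.998 0.0
 turn [-0.001  0.003 -0.001] shift [ 2.06  -0.171  1.302]
  return _methods._mean(a, axis=axis, dtype=dtype,
  ret = ret.dtype.type(ret / rcount)
```

View pics/w2.png

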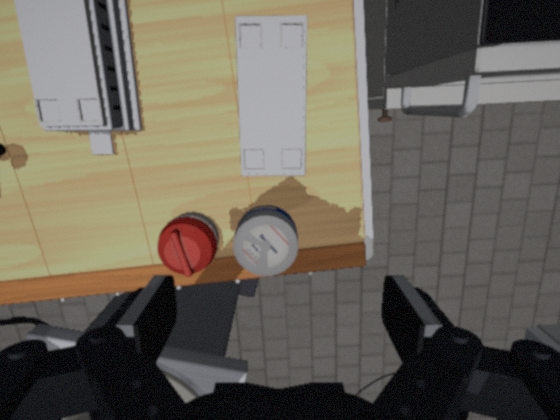

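The wrist view shows the upper box lid from (236,15) to (306,177) px, and the lower box front at (85,130). The timer and cream pot lie below the box at (187,245) and (265,240). Next I approach and descend.

{"api": "drive_tool", "payload": {"plan": [{"tx": 0.7, "ty": -0.14, "tz": 0, "ax": 0, "ay": 0, "az": -0.09}, {"tx": 0.7, "ty": 0, "tz": 0.4, "ax": 0, "ay": 0, "az": 0}, {"tx": 0.64, "ty": 0, "tz": 0.8, "ax": 0, "ay": 0, "az": 0}, {"tx": 0, "ty": 0, "tz": 0.9, "ax": 0, "ay": 0, "az": 0}, {"tx": 0, "ty": 0, "tz": 0.9, "ax": 0, "ay": 0, "az": 0}, {"tx": 0, "ty": 0, "tz": 0.9, "ax": 0, "ay": 0, "az": 0}, {"tx": 0, "ty": 0, "tz": 0.3, "ax": 0, "ay": 0, "az": 0}, {"tx": 0, "ty": 0, "tz": 0, "ax": 0, "ay": 0, "az": 0}]}}

```text
time_s: 3.2
tcp_pos: [529.5, -119.8, 115.5]
tcp_rot: [-0.0, 0.994, 0.111, -0.0]
contact_force: [-0.3, 0.7, 0.6]
grip_width: 1.002
grasp_force: 0.0
```

```bash
python3 - <<'E'
from h import *
go((529.2,-119.3,50),12.8)
i,p,d=cap("wrist"); P=world(i,d)
rect(P,(430,-200),(630,-40),89,97)
E
```

```text
t 3.2 pos [ 529.5 -119.8  115.5] yaw 12.79 F [-0.3  0.7  0.6] grip 1.002 0.0
 turn [-0.002  0.003 -0.001] shift [-0.004 -0.013  1.637]
24475 [ 528.8 -119.6] [132.7  57. ] 12.65 z 92.9
```

{"api": "drive_tool", "payload": {"plan": [{"tx": 0, "ty": 0, "tz": 0.4, "ax": 0, "ay": 0, "az": 0}, {"tx": 0, "ty": 0, "tz": 0.4, "ax": 0, "ay": 0, "az": 0}, {"tx": 0, "ty": 0, "tz": 0.4, "ax": 0, "ay": 0, "az": 0}, {"tx": 0, "ty": 0, "tz": 0.3, "ax": 0, "ay": 0, "az": 0}, {"tx": 0, "ty": 0, "tz": 0.13, "ax": 0, "ay": 0, "az": 0}, {"tx": 0, "ty": 0, "tz": 0, "ax": 0, "ay": 0, "az": 0}, {"tx": 0, "ty": 0, "tz": 0, "ax": 0, "ay": 0, "az": 0}, {"tx": 0, "ty": 0, "tz": 0, "ax": 0, "ay": 0, "az": 0}]}}

```text
time_s: 4.25
tcp_pos: [529.9, -119.3, 50.6]
tcp_rot: [0.0, 0.994, 0.112, 0.0]
contact_force: [-0.9, -0.4, -0.3]
grip_width: 1.002
grasp_force: 0.0
```

{"api": "drive_tool", "payload": {"plan": [{"tx": 0, "ty": 0, "tz": 0, "ax": 0, "ay": 0, "az": 0}, {"tx": 0, "ty": 0, "tz": 0, "ax": 0, "ay": 0, "az": 0}, {"tx": 0, "ty": 0, "tz": 0, "ax": 0, "ay": 0, "az": 0}, {"tx": 0, "ty": 0, "tz": 0, "ax": 0, "ay": 0, "az": 0}, {"tx": 0, "ty": 0, "tz": 0, "ax": 0, "ay": 0, "az": 0}, {"tx": 0, "ty": 0, "tz": 0, "ax": 0, "ay": 0, "az": 0}, {"tx": 0, "ty": 0, "tz": 0, "ax": 0, "ay": 0, "az": 0}, {"tx": 0, "ty": 0, "tz": 0, "ax": 0, "ay": 0, "az": 0}], "hand": 0, "squeeze": 50}}

```text
time_s: 5.25
tcp_pos: [529.9, -119.5, 50.5]
tcp_rot: [0.0, 0.994, 0.112, 0.0]
contact_force: [-0.9, -2.9, 5.9]
grip_width: 0.725
grasp_force: 53.5
```

{"api": "drive_tool", "payload": {"plan": [{"tx": 0, "ty": 0, "tz": -0.2, "ax": 0, "ay": 0, "az": 0}, {"tx": 0, "ty": 0, "tz": -0.4, "ax": 0, "ay": 0, "az": 0}, {"tx": 0, "ty": 0, "tz": -0.6, "ax": 0, "ay": 0, "az": 0}, {"tx": 0, "ty": 0, "tz": -0.7, "ax": 0, "ay": 0, "az": 0}, {"tx": 0, "ty": 0, "tz": -0.7, "ax": 0, "ay": 0, "az": 0}, {"tx": 0, "ty": 0, "tz": -0.5, "ax": 0, "ay": 0, "az": 0}, {"tx": 0, "ty": 0, "tz": -0.3, "ax": 0, "ay": 0, "az": 0}, {"tx": 0, "ty": 0, "tz": 0, "ax": 0, "ay": 0, "az": 0}]}}

```text
time_s: 6.25
tcp_pos: [529.8, -119.2, 186.9]
tcp_rot: [0.0, 0.994, 0.112, 0.001]
contact_force: [-0.2, -0.2, -4.5]
grip_width: 0.718
grasp_force: 56.2
```

```bash
python3 - <<'E'
from h import *
go((529.2,-119.3,50),12.8); s=telemetry.state(); print(s["ft_torque"])
i,p,d=cap("wrist"); P=world(i,d); np.savez("w3.npz",P=P,p=p)
cv2.imwrite("pics/w3.png",p)
S=rect(P,(430,-200),(650,-40),210,250)
A=np.c_[S[:,:2]-S[:,:2].mean(0),np.ones(len(S))]; print("lid plane",np.linalg.lstsq(A,S[:,2],rcond=None)[0])
rect(P,(430,0),(650,130),99,110)
E
```

```text
t 6.25 pos [ 529.8 -119.2  186.9] yaw 12.84 F [-0.2 -0.2 -4.5] grip 0.718 56.2
 turn [ 0.004 -0.007  0.006] shift [-1.600e-02 -2.000e-03  3.422e+00]
[-0.07342238 -0.06043337 -0.00172987]
63980 [ 552.7 -114.6] [ 93.  127.5] 12.83 z 229.2
lid plane [-1.45009233e-01 -3.30372500e-02  2.31149201e+02]
9759 [536.6  57.2] [132.6  44.5] 11.87 z 104.6
```

View pics/w3.png

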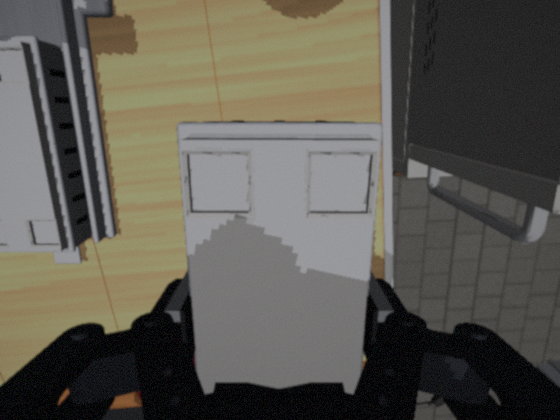

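The wrist view shows the upper box held and level, with its front recesses at (218,182) and (340,182) px. The lower box is cut off at the left edge, so I move left to see all of it.

{"api": "drive_tool", "payload": {"plan": [{"tx": 0, "ty": -0.25, "tz": -0.1, "ax": 0, "ay": 0, "az": 0}, {"tx": 0, "ty": -0.5, "tz": -0.1, "ax": 0, "ay": 0, "az": 0}, {"tx": 0, "ty": -0.5, "tz": -0.1, "ax": 0, "ay": 0, "az": 0}, {"tx": 0, "ty": -0.25, "tz": 0, "ax": 0, "ay": 0, "az": 0}, {"tx": 0, "ty": 0, "tz": 0, "ax": 0, "ay": 0, "az": 0}, {"tx": 0, "ty": 0, "tz": 0, "ax": 0, "ay": 0, "az": 0}, {"tx": 0, "ty": 0, "tz": 0, "ax": 0, "ay": 0, "az": 0}, {"tx": 0, "ty": 0, "tz": 0, "ax": 0, "ay": 0, "az": 0}]}}

```text
time_s: 7.3
tcp_pos: [516.4, -61.0, 198.0]
tcp_rot: [-0.0, 0.994, 0.112, -0.0]
contact_force: [-0.0, 0.1, -4.4]
grip_width: 0.714
grasp_force: 56.1
```

```bash
python3 - <<'E'
from h import *
go((529.2,-119.3,50),12.8)
i,p,d=cap("wrist"); P=world(i,d); np.savez("w4.npz",P=P,p=p,d=d); cv2.imwrite("pics/w4.png",p)
print("lower");rect(P,(430,0),(650,130),101,109);rect(P,(430,0),(650,130),92,109)
S=P[225:330,205:355].reshape(-1,3); S=S[S[:,2]>200]; c=S.mean(0)
A=np.c_[S[:,:2]-c[:2],np.ones(len(S))]; print("held plane",c,np.linalg.lstsq(A,S[:,2],rcond=None)[0])
# held lid front edge and sides, in tool-yaw frame
a=np.radians(12.83); t=telemetry.state()["tcp_pos"]; Q=P[100:330,160:400].reshape(-1,3); Q=Q[(Q[:,2]>c[2]-3)&(Q[:,2]<c[2]+3)]-t
X=Q[:,0]*np.cos(a)+Q[:,1]*np.sin(a); Y=-Q[:,0]*np.sin(a)+Q[:,1]*np.cos(a)
print("held: lid front",np.percentile(X,[99,99.8]),"sides",np.percentile(Y[X>20],[.3,99.7]))
E
```

```text
t 7.3 pos [516.4 -61.  198. ] yaw 12.81 F [-0.   0.1 -4.4] grip 0.714 56.1
 turn [-0.001  0.001  0.001] shift [-0.01   1.492  3.7  ]
lower
16052 [534.7  65. ] [132.1  58. ] 12.89 z 104.8
19863 [534.6  64.4] [141.7  63.9] 13.17 z 104.6
held plane [538.40520242 -56.66760104 240.32539773] [4.25953006e-04 1.24113172e-04 2.40325398e+02]
held: lid front [65.17423077 65.34527598] sides [-28.7257029   27.66720847]
```

View pics/w4.png

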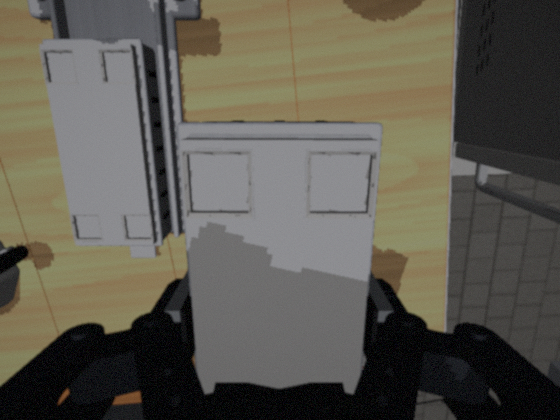

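The wrist view now shows the whole lower box lid, with corners near (45,42), (140,40), (160,243) and (75,245) px. I carry the held box over it.

{"api": "drive_tool", "payload": {"plan": [{"tx": 0.16, "ty": -0.38, "tz": 0, "ax": 0, "ay": 0, "az": 0}, {"tx": 0.25, "ty": -0.65, "tz": 0, "ax": 0, "ay": 0, "az": 0}, {"tx": 0.25, "ty": -0.65, "tz": 0.2, "ax": 0, "ay": 0, "az": 0}, {"tx": 0.25, "ty": -0.65, "tz": 0.4, "ax": 0, "ay": 0, "az": 0}, {"tx": 0.25, "ty": -0.65, "tz": 0.5, "ax": 0, "ay": 0, "az": 0}, {"tx": 0, "ty": 0, "tz": 0.5, "ax": 0, "ay": 0, "az": -0.01}, {"tx": 0, "ty": 0, "tz": 0.2, "ax": 0, "ay": 0, "az": 0}, {"tx": 0, "ty": 0, "tz": 0, "ax": 0, "ay": 0, "az": 0}]}}

```text
time_s: 8.35
tcp_pos: [535.0, 66.0, 126.1]
tcp_rot: [-0.0, 0.994, 0.112, -0.0]
contact_force: [0.7, 0.1, -3.8]
grip_width: 0.717
grasp_force: 56.2
```

```bash
python3 - <<'E'
from h import *
go((535.3,65.6,104.7),12.9)
E
```

```text
t 8.35 pos [535.   66.  126.1] yaw 12.91 F [ 0.7  0.1 -3.8] grip 0.717 56.2
 turn [-0.002  0.003  0.002] shift [0.006 0.011 0.534]
```

{"api": "drive_tool", "payload": {"plan": [{"tx": 0, "ty": 0.01, "tz": 0.15, "ax": 0, "ay": 0, "az": 0}, {"tx": 0, "ty": 0, "tz": 0.12, "ax": 0, "ay": 0, "az": 0}, {"tx": 0, "ty": 0, "tz": 0.07, "ax": 0, "ay": 0, "az": 0}, {"tx": 0, "ty": 0, "tz": 0.05, "ax": 0, "ay": 0, "az": 0}, {"tx": 0, "ty": 0, "tz": 0.05, "ax": 0, "ay": 0, "az": 0}, {"tx": 0, "ty": 0, "tz": 0.04, "ax": 0, "ay": 0, "az": 0}, {"tx": 0, "ty": 0, "tz": 0.03, "ax": 0, "ay": 0, "az": 0}, {"tx": 0, "ty": 0, "tz": 0, "ax": 0, "ay": 0, "az": 0}]}}

```text
time_s: 9.35
tcp_pos: [535.1, 65.5, 105.7]
tcp_rot: [-0.0, 0.994, 0.113, -0.0]
contact_force: [0.1, 0.2, -4.6]
grip_width: 0.719
grasp_force: 56.3
```

{"api": "drive_tool", "payload": {"plan": [{"tx": 0, "ty": 0, "tz": 0.02, "ax": 0, "ay": 0, "az": 0}, {"tx": 0, "ty": 0, "tz": 0, "ax": 0, "ay": 0, "az": 0}, {"tx": 0, "ty": 0, "tz": 0.01, "ax": 0, "ay": 0, "az": 0}, {"tx": 0, "ty": 0, "tz": 0, "ax": 0, "ay": 0, "az": 0}, {"tx": 0, "ty": 0, "tz": 0, "ax": 0, "ay": 0, "az": 0}, {"tx": 0, "ty": 0, "tz": 0, "ax": 0, "ay": 0, "az": 0}, {"tx": 0, "ty": 0, "tz": 0, "ax": 0, "ay": 0, "az": 0}, {"tx": 0, "ty": 0, "tz": 0, "ax": 0, "ay": 0, "az": 0}]}}

```text
time_s: 10.35
tcp_pos: [535.2, 65.5, 104.5]
tcp_rot: [-0.0, 0.994, 0.113, -0.0]
contact_force: [0.5, -0.1, -3.2]
grip_width: 0.715
grasp_force: 56.3
```

{"api": "drive_tool", "payload": {"plan": [{"tx": 0, "ty": 0, "tz": 0.01, "ax": 0, "ay": 0, "az": 0}, {"tx": 0, "ty": 0, "tz": 0, "ax": 0, "ay": 0, "az": 0}, {"tx": 0, "ty": 0, "tz": 0, "ax": 0, "ay": 0, "az": 0}, {"tx": 0, "ty": 0, "tz": 0, "ax": 0, "ay": 0, "az": 0}, {"tx": 0, "ty": 0, "tz": 0, "ax": 0, "ay": 0, "az": 0}, {"tx": 0, "ty": 0, "tz": 0, "ax": 0, "ay": 0, "az": 0}, {"tx": 0, "ty": 0, "tz": 0, "ax": 0, "ay": 0, "az": 0}, {"tx": 0, "ty": 0, "tz": 0, "ax": 0, "ay": 0, "az": 0}], "hand": 1}}

```text
time_s: 11.35
tcp_pos: [535.2, 65.5, 104.1]
tcp_rot: [-0.0, 0.994, 0.113, 0.0]
contact_force: [-0.4, -0.6, 0.7]
grip_width: 0.998
grasp_force: 0.0
```

{"api": "drive_tool", "payload": {"plan": [{"tx": 0, "ty": 0, "tz": -0.2, "ax": 0, "ay": 0, "az": 0}, {"tx": 0, "ty": 0, "tz": -0.5, "ax": 0, "ay": 0, "az": 0}, {"tx": 0, "ty": 0, "tz": -0.8, "ax": 0, "ay": 0, "az": 0}, {"tx": 0, "ty": 0, "tz": -1, "ax": 0, "ay": 0, "az": 0}, {"tx": -0.7, "ty": 0, "tz": -0.7, "ax": 0, "ay": 0, "az": 0}, {"tx": -1, "ty": 0, "tz": -0.5, "ax": 0, "ay": 0, "az": 0}, {"tx": -1, "ty": 0, "tz": 0, "ax": 0, "ay": 0, "az": 0}, {"tx": -0.8, "ty": 0, "tz": 0, "ax": 0, "ay": 0, "az": 0}]}}

```text
time_s: 12.35
tcp_pos: [397.4, 34.0, 252.9]
tcp_rot: [0.0, 0.994, 0.113, 0.001]
contact_force: [-0.1, -0.5, 1.0]
grip_width: 1.001
grasp_force: 0.0
```

{"api": "drive_tool", "payload": {"plan": [{"tx": 0, "ty": 0, "tz": 0, "ax": 0, "ay": 0, "az": 0}, {"tx": 0, "ty": 0, "tz": 0, "ax": 0, "ay": 0, "az": 0}, {"tx": 0, "ty": 0, "tz": 0, "ax": 0, "ay": 0, "az": 0}, {"tx": 0, "ty": 0, "tz": 0, "ax": 0, "ay": 0, "az": 0}, {"tx": 0, "ty": 0, "tz": 0, "ax": 0, "ay": 0, "az": 0}, {"tx": 0, "ty": 0, "tz": 0, "ax": 0, "ay": 0, "az": 0}, {"tx": 0, "ty": 0, "tz": 0, "ax": 0, "ay": 0, "az": 0}, {"tx": 0, "ty": 0, "tz": 0, "ax": 0, "ay": 0, "az": 0}], "hand": 0}}

```text
time_s: 13.35
tcp_pos: [398.7, 34.1, 252.1]
tcp_rot: [-0.0, 0.994, 0.112, -0.0]
contact_force: [0.8, 0.4, -0.2]
grip_width: 0.002
grasp_force: 0.0
```

```bash
python3 - <<'E'
from h import *
go((454,45,120),12.7)
i,p,d=cap("wrist"); P=world(i,d); np.savez("w5.npz",P=P,p=p,d=d); cv2.imwrite("pics/w5.png",p)
S=rect(P,(430,0),(615,130),142,152)
A=np.c_[S[:,:2]-S[:,:2].mean(0),np.ones(len(S))]; print("plane",np.linalg.lstsq(A,S[:,2],rcond=None)[0])
rect(P,(560,20),(720,180),232,248);rect(P,(560,20),(720,180),305,330);rect(P,(560,20),(720,180),250,330)
E
```

```text
t 13.35 pos [398.7  34.1 252.1] yaw 12.92 F [ 0.8  0.4 -0.2] grip 0.002 0.0
 turn [-0.001  0.     0.027] shift [1.409 0.039 3.303]
9217 [502.3  57.9] [65.4 56.8] 12.93 z 146.5
plane [2.94085407e-02 6.74312756e-03 1.46149412e+02]
0 [0. 0.] [0. 0.] 0.0 z nan
0 [0. 0.] [0. 0.] 0.0 z nan
0 [0. 0.] [0. 0.] 0.0 z nan
  return _methods._mean(a, axis=axis, dtype=dtype,
  ret = ret.dtype.type(ret / rcount)
```

View pics/w5.png

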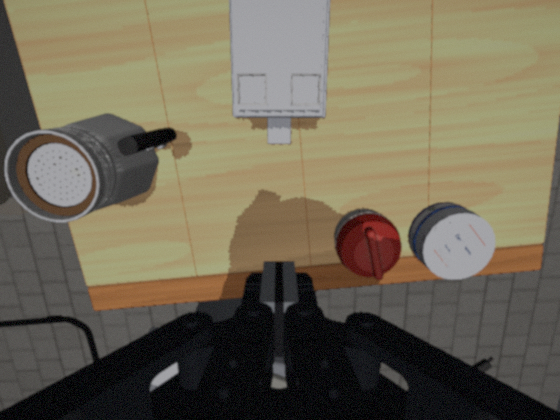

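The wrist view shows the stack front end with its lid edge at row 115, cols 235-327. The moka handle tip is at (170,135) and the timer at (368,245). Next I check the seating and the handle clearance.

```bash
python3 - <<'E'
from h import *
z=np.load("w5.npz"); P=z["P"]
for v in (10,30,50,65,85,100,108,113,120,130,140): print(v,[np.round(P[v,u],1).tolist() for u in (245,280,317)])
M=P[90:215,5:180].reshape(-1,3); M=M[M[:,2]>70]; print("moka min y",np.nanmin(M[:,1]),"zmax",np.nanmax(M[:,2]));
T=M[M[:,1]<M[:,1].min()+25]; print(T[:,0].min(),T[:,0].max(),T[:,2].max())
for n in("top","scene"):
    i,p,d=cap(n); np.savez(n+"1.npz",P=world(i,d),p=p,d=d); cv2.imwrite(f"pics/{n}1.png",p)
    P=world(i,d)
    for a,b in((142,152),(232,245),(305,335),(250,335)):
        print(n,a); rect(P,(400,-20) if a==142 else (560,20),(720,180),a,b)
E
```

```text
10 [[523.7, 84.2, 146.8], [528.9, 62.8, 145.9], [533.9, 40.1, 146.6]]
30 [[512.6, 82.0, 146.9], [517.7, 60.3, 146.3], [522.8, 37.3, 147.1]]
50 [[501.2, 79.7, 146.6], [506.2, 57.6, 147.2], [511.7, 34.2, 146.0]]
65 [[492.4, 77.9, 146.9], [497.7, 55.6, 145.1], [503.0, 32.0, 146.3]]
85 [[480.4, 75.7, 144.7], [485.5, 52.8, 146.8], [491.3, 28.6, 143.2]]
100 [[471.0, 74.2, 140.8], [476.3, 50.7, 147.6], [482.0, 26.1, 142.9]]
108 [[466.0, 72.6, 146.9], [471.3, 49.6, 146.6], [476.9, 25.2, 147.4]]
113 [[462.5, 72.7, 138.6], [468.0, 48.8, 136.7], [473.8, 23.5, 139.0]]
120 [[453.3, 79.5, 46.2], [461.2, 46.9, 58.0], [468.8, 12.4, 47.9]]
130 [[444.3, 77.6, 48.2], [452.3, 44.9, 57.2], [459.8, 9.9, 46.5]]
140 [[435.0, 75.7, 47.6], [443.4, 42.8, 57.4], [450.6, 7.5, 47.2]]
moka min y 131.58749317633237 zmax 157.28720122291224
394.4500831828686 435.63527623229663 157.28720122291224
top 142
760 [561.3  86.7] [132.7 358.2] 74.85 z 147.3
top 232
326 [639.2  88.1] [ 27.5 125.3] 13.39 z 238.5
top 305
81 [660.7 133.5] [22.2 22.2] 46.69 z 313.9
top 250
264 [644.5 113.5] [73.3 36.6] 66.62 z 283.7
scene 142
1076 [556.2  82.3] [146.  338.8] 78.97 z 147.3
scene 232
330 [639.1  88.9] [ 32.7 126.5] 9.27 z 238.8
scene 305
76 [658.1 134.1] [21.  20.9] 45.9 z 313.8
scene 250
372 [649.1 110.6] [73.9 24.6] 65.61 z 283.0
```

The upper lid is flat at z≈146.7, so it is seated. I lower the shut fingers behind the stack.

{"api": "drive_tool", "payload": {"plan": [{"tx": 0.5, "ty": 0.02, "tz": 0.2, "ax": 0, "ay": 0, "az": 0}, {"tx": 0.5, "ty": 0, "tz": 0.5, "ax": 0, "ay": 0, "az": 0}, {"tx": 0, "ty": 0, "tz": 0.8, "ax": 0, "ay": 0, "az": 0}, {"tx": 0, "ty": 0, "tz": 0.9, "ax": 0, "ay": 0, "az": 0}, {"tx": 0, "ty": 0, "tz": 0.9, "ax": 0, "ay": 0, "az": 0}, {"tx": 0, "ty": 0, "tz": 0.6, "ax": 0, "ay": 0, "az": 0}, {"tx": 0, "ty": 0, "tz": 0.3, "ax": 0, "ay": 0, "az": 0}, {"tx": 0, "ty": 0, "tz": 0, "ax": 0, "ay": 0, "az": 0}]}}

```text
time_s: 14.5
tcp_pos: [437.8, 42.3, 84.0]
tcp_rot: [-0.0, 0.994, 0.112, -0.0]
contact_force: [0.2, -0.1, 0.5]
grip_width: -0.0
grasp_force: 0.0
```

```bash
python3 - <<'E'
from h import *
u=np.array([.975,.223,0])
go(np.array([639,88.2,84])-80.5*u,12.9)
E
```

```text
t 14.5 pos [437.8  42.3  84. ] yaw 12.92 F [ 0.2 -0.1  0.5] grip -0.0 0.0
 turn [-0.002  0.005  0.002] shift [ 3.147  0.004 -0.   ]
```

{"api": "drive_tool", "payload": {"plan": [{"tx": 0.2, "ty": 0, "tz": 0, "ax": 0, "ay": 0, "az": 0}, {"tx": 0.1, "ty": 0, "tz": 0, "ax": 0, "ay": 0, "az": 0}, {"tx": 0.1, "ty": 0, "tz": 0, "ax": 0, "ay": 0, "az": 0}, {"tx": 0.15, "ty": 0, "tz": 0, "ax": 0, "ay": 0, "az": 0}, {"tx": 0.15, "ty": 0, "tz": 0, "ax": 0, "ay": 0, "az": 0}, {"tx": 0.15, "ty": 0, "tz": 0, "ax": 0, "ay": 0, "az": 0}, {"tx": 0.15, "ty": 0, "tz": 0, "ax": 0, "ay": 0, "az": 0}, {"tx": 0.15, "ty": 0, "tz": 0, "ax": 0, "ay": 0, "az": 0}]}}

```text
time_s: 15.5
tcp_pos: [481.4, 52.4, 84.0]
tcp_rot: [0.0, 0.994, 0.113, -0.002]
contact_force: [-19.0, -4.1, 12.2]
grip_width: 0.0
grasp_force: 9.1
```

{"api": "drive_tool", "payload": {"plan": [{"tx": 0.18, "ty": 0, "tz": 0, "ax": 0, "ay": 0, "az": 0}, {"tx": 0.18, "ty": 0, "tz": 0, "ax": 0, "ay": 0, "az": 0}, {"tx": 0.18, "ty": 0, "tz": 0, "ax": 0, "ay": 0, "az": 0}, {"tx": 0.18, "ty": 0, "tz": 0, "ax": 0, "ay": 0, "az": 0}, {"tx": 0.18, "ty": 0, "tz": 0, "ax": 0, "ay": 0, "az": 0}, {"tx": 0.18, "ty": 0, "tz": 0, "ax": 0, "ay": 0, "az": 0}, {"tx": 0.18, "ty": 0, "tz": 0, "ax": 0, "ay": 0, "az": 0}, {"tx": 0.14, "ty": 0, "tz": 0, "ax": 0, "ay": 0, "az": 0}]}}

```text
time_s: 16.5
tcp_pos: [536.1, 65.0, 84.1]
tcp_rot: [0.0, 0.994, 0.113, -0.002]
contact_force: [-18.0, -4.0, 12.6]
grip_width: -0.003
grasp_force: 9.0
```

```bash
python3 - <<'E'
from h import *
u=np.array([.975,.223,0])
go(np.array([639,88.2,84])-80.5*u,12.9)
i,p,d=cap("wrist"); cv2.imwrite("pics/w6.png",p); P=world(i,d)
S=rect(P,(450,0),(720,160),142,152)
for n in ("top","scene"):
    i,p,d=cap(n); P=world(i,d); S=rect(P,(480,30),(720,140),144,150)
E
```

```text
t 16.5 pos [536.1  65.   84.1] yaw 12.93 F [-18.   -4.   12.6] grip -0.003 9.0
 turn [-0.002  0.028  0.004] shift [0.626 0.008 0.001]
80939 [578.3  74.7] [103.8  95.6] 12.75 z 146.4
16 [607.  111.2] [ 51.1 173. ] 79.7 z 146.0
432 [605.   78.5] [164.1 106.2] 16.94 z 147.6
```

{"api": "drive_tool", "payload": {"plan": [{"tx": 0.1, "ty": 0, "tz": -0.02, "ax": 0, "ay": 0, "az": 0}, {"tx": 0.1, "ty": 0, "tz": -0.01, "ax": 0, "ay": 0, "az": 0}, {"tx": 0.1, "ty": 0, "tz": 0, "ax": 0, "ay": 0, "az": 0}, {"tx": 0.08, "ty": 0, "tz": 0, "ax": 0, "ay": 0, "az": 0}, {"tx": 0.05, "ty": 0, "tz": 0, "ax": 0, "ay": 0, "az": 0}, {"tx": 0.05, "ty": 0, "tz": 0, "ax": 0, "ay": 0, "az": 0}, {"tx": 0.05, "ty": 0, "tz": 0, "ax": 0, "ay": 0, "az": 0}, {"tx": 0, "ty": 0, "tz": 0, "ax": 0, "ay": 0, "az": 0}]}}

```text
time_s: 17.65
tcp_pos: [557.6, 69.9, 84.9]
tcp_rot: [-0.0, 0.994, 0.113, -0.001]
contact_force: [-3.2, -0.4, -1.6]
grip_width: -0.005
grasp_force: 1.8
```

{"api": "drive_tool", "payload": {"plan": [{"tx": 0.02, "ty": 0, "tz": 0, "ax": 0, "ay": 0, "az": 0}, {"tx": 0.02, "ty": 0, "tz": 0, "ax": 0, "ay": 0, "az": 0}, {"tx": 0.02, "ty": 0, "tz": 0, "ax": 0, "ay": 0, "az": 0}, {"tx": 0.02, "ty": 0, "tz": 0, "ax": 0, "ay": 0, "az": 0}, {"tx": 0, "ty": 0, "tz": 0, "ax": 0, "ay": 0, "az": 0}, {"tx": 0, "ty": 0, "tz": 0, "ax": 0, "ay": 0, "az": 0}, {"tx": 0, "ty": 0, "tz": 0, "ax": 0, "ay": 0, "az": 0}, {"tx": 0, "ty": 0, "tz": 0, "ax": 0, "ay": 0, "az": 0}]}}

```text
time_s: 18.65
tcp_pos: [560.8, 70.6, 85.1]
tcp_rot: [-0.0, 0.994, 0.113, -0.0]
contact_force: [-5.1, -1.3, -3.4]
grip_width: 0.0
grasp_force: 2.6
```

```bash
python3 - <<'E'
from h import *
u=np.array([.975,.223,0])
go(np.array([639,88.2,84])-80.5*u,12.9)
E
```

```text
t 18.65 pos [560.8  70.6  85.1] yaw 12.92 F [-5.1 -1.3 -3.4] grip 0.0 2.6
 turn [-0.002  0.005  0.003] shift [-0.009  0.007  0.028]
```

Not clearly home yet, because the force has not risen. I keep pushing in small steps.

{"api": "drive_tool", "payload": {"plan": [{"tx": 0.02, "ty": 0, "tz": 0, "ax": 0, "ay": 0, "az": 0}, {"tx": 0.02, "ty": 0, "tz": 0, "ax": 0, "ay": 0, "az": 0}, {"tx": 0.02, "ty": 0, "tz": 0, "ax": 0, "ay": 0, "az": 0}, {"tx": 0, "ty": 0, "tz": 0, "ax": 0, "ay": 0, "az": 0}, {"tx": 0, "ty": 0, "tz": 0, "ax": 0, "ay": 0, "az": 0}, {"tx": 0, "ty": 0, "tz": 0, "ax": 0, "ay": 0, "az": 0}, {"tx": 0, "ty": 0, "tz": 0, "ax": 0, "ay": 0, "az": 0}, {"tx": 0, "ty": 0, "tz": 0, "ax": 0, "ay": 0, "az": 0}]}}

```text
time_s: 19.65
tcp_pos: [561.3, 70.9, 84.7]
tcp_rot: [-0.0, 0.994, 0.113, -0.003]
contact_force: [-22.3, -4.1, 3.0]
grip_width: 0.001
grasp_force: 10.1
```

{"api": "drive_tool", "payload": {"plan": [{"tx": 0.02, "ty": 0, "tz": 0, "ax": 0, "ay": 0, "az": 0}, {"tx": 0.01, "ty": 0, "tz": 0, "ax": 0, "ay": 0, "az": 0}, {"tx": 0, "ty": 0, "tz": 0, "ax": 0, "ay": 0, "az": 0}, {"tx": 0, "ty": 0, "tz": 0, "ax": 0, "ay": 0, "az": 0}, {"tx": 0, "ty": 0, "tz": 0, "ax": 0, "ay": 0, "az": 0}, {"tx": 0, "ty": 0, "tz": 0, "ax": 0, "ay": 0, "az": 0}, {"tx": 0, "ty": 0, "tz": 0, "ax": 0, "ay": 0, "az": 0}, {"tx": 0, "ty": 0, "tz": 0, "ax": 0, "ay": 0, "az": 0}]}}

```text
time_s: 20.65
tcp_pos: [561.4, 70.9, 84.7]
tcp_rot: [0.0, 0.994, 0.113, -0.004]
contact_force: [-35.7, -6.2, 10.0]
grip_width: 0.002
grasp_force: 12.3
```

{"api": "drive_tool", "payload": {"plan": [{"tx": -0.1, "ty": 0, "tz": 0, "ax": 0, "ay": 0, "az": 0}, {"tx": -0.5, "ty": 0, "tz": 0, "ax": 0, "ay": 0, "az": 0}, {"tx": -0.9, "ty": 0, "tz": 0, "ax": 0, "ay": 0, "az": 0}, {"tx": -0.9, "ty": 0, "tz": -0.5, "ax": 0, "ay": 0, "az": 0}, {"tx": -0.9, "ty": 0, "tz": -0.9, "ax": 0, "ay": 0, "az": 0}, {"tx": -0.3, "ty": 0, "tz": -0.9, "ax": 0, "ay": 0, "az": 0}, {"tx": 0, "ty": 0, "tz": -0.9, "ax": 0, "ay": 0, "az": 0}, {"tx": 0, "ty": 0, "tz": -0.9, "ax": 0, "ay": 0, "az": 0}]}}

```text
time_s: 21.65
tcp_pos: [424.5, 39.2, 251.4]
tcp_rot: [0.0, 0.994, 0.112, 0.001]
contact_force: [-0.1, -0.1, 0.4]
grip_width: -0.006
grasp_force: 0.0
```

```bash
python3 - <<'E'
from h import *
go((439,42,84),12.9)
i,p,d=cap("wrist"); cv2.imwrite("pics/w7.png",p); P=world(i,d); np.savez("w7.npz",P=P,p=p,d=d)
S=rect(P,(480,20),(720,140),143,151)
a=np.radians(12.9); r=S-[639,88.2,0]; X=r[:,0]*np.cos(a)+r[:,1]*np.sin(a); Y=-r[:,0]*np.sin(a)+r[:,1]*np.cos(a)
k=abs(Y)<33; print("lid front axial",np.percentile(X[k],[.2,.5,1]), "Y",np.percentile(Y[k],[.5,99.5]), "z",[np.median(S[k&(X>b)&(X<b+12),2]) for b in (-66,-45,-30)])
R=P[(abs(P[...,2]-93)<4)]-[639,88.2,0]; X=R[:,0]*np.cos(a)+R[:,1]*np.sin(a);Y=-R[:,0]*np.sin(a)+R[:,1]*np.cos(a); k=(abs(Y)<25)&(X<-40)&(X>-100); print("lower front wall",np.percentile(X[k],[5,50,95]) if k.any() else None)
for n in ("top",):
    i,p,d=cap(n); P=world(i,d); rect(P,(560,20),(720,180),232,245); rect(P,(560,20),(720,180),305,335)
E
```

```text
t 21.65 pos [424.5  39.2 251.4] yaw 12.91 F [-0.1 -0.1  0.4] grip -0.006 0.0
 turn [ 0.004 -0.02   0.002] shift [0.369 0.012 4.184]
0 [0. 0.] [0. 0.] 0.0 z nan
  return _methods._mean(a, axis=axis, dtype=dtype,
  ret = ret.dtype.type(ret / rcount)
Traceback (most recent call last):
IndexError: index -1 is out of bounds for axis 0 with size 0
```

View pics/w7.png

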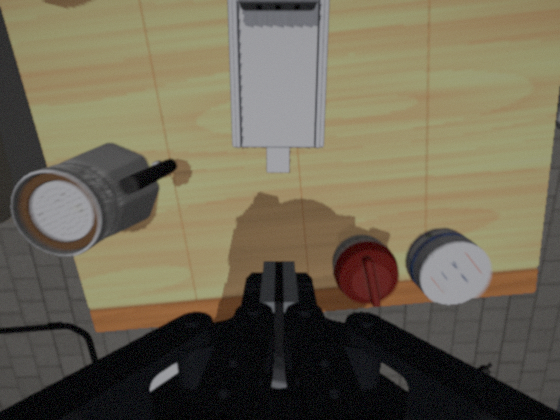

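The wrist view shows the bed empty in front, with its front edge at row 148 and the stack gone back out of frame at row ~5. The push met 36 N without moving, so the stack is home. Before cranking I check the space around the knob.

```bash
python3 - <<'E'
from h import *
i,p,d=cap("top"); P=world(i,d); cv2.imwrite("pics/top2.png",p)
rect(P,(560,20),(720,180),232,245); S=rect(P,(560,20),(720,180),305,335); 
i,p,d=cap("scene"); Q=world(i,d); cv2.imwrite("pics/scene2.png",p); S=rect(Q,(560,20),(720,180),305,335)
for W in (P,Q):
  A=W.reshape(-1,3); A=A[(A[:,2]>200)&(A[:,0]>690)&(A[:,0]<1100)&(abs(A[:,1]-100)<120)]
  print("behind: min x",np.percentile(A[:,0],[0,1,50]),"z",A[:,2].min(),A[:,2].max())
  S=rect(W,(560,20),(720,140),143,151); a=np.radians(12.9); r=S-[639,88.2,0]; X=r[:,0]*np.cos(a)+r[:,1]*np.sin(a); Y=-r[:,0]*np.sin(a)+r[:,1]*np.cos(a)
  k=(abs(Y)<31)&(abs(X)<72); print("lid axial",np.percentile(X[k],[.5,99.5]), "Y",np.percentile(Y[k],[.5,99.5]),k.sum())
go((659.5,133.8,287),12.9)
E
```

```text
337 [638.7  87.9] [ 28.  125.4] 12.3 z 239.1
82 [660.5 134.3] [22.9 22.1] 63.8 z 314.1
77 [657.5 134.8] [21.7 19.5] 60.89 z 313.7
behind: min x [792.62383371 802.45476831 855.86125452] z 200.01206327236565 599.0227596386425
452 [644.5  88.8] [139.6  95.7] 31.28 z 146.9
lid axial [-60.85908902  71.50024948] Y [-27.0017393   28.91209948] 443
behind: min x [789.95656857 799.7125111  858.8409791 ] z 200.05006164637126 672.9620422296523
520 [634.7  87.4] [100.2 134.2] 83.08 z 147.2
lid axial [-63.16458431  69.70849648] Y [-28.5840916   29.65771411] 496
t 21.8 pos [425.2  39.1 251.3] yaw 12.92 F [-0.1 -0.2 -0.2] grip 0.0 0.0
 turn [ 0.009 -0.033  0.003] shift [ 6.237 -0.999 -0.892]
```

{"api": "drive_tool", "payload": {"plan": [{"tx": 0, "ty": 0, "tz": -0.6, "ax": 0, "ay": 0, "az": 0}, {"tx": 0, "ty": 0, "tz": -0.9, "ax": 0, "ay": 0, "az": 0}, {"tx": 0, "ty": 0, "tz": -0.9, "ax": 0, "ay": 0, "az": 0}, {"tx": 0.4, "ty": 0, "tz": -0.8, "ax": 0, "ay": 0, "az": 0}, {"tx": 0.7, "ty": -0.2, "tz": 0, "ax": 0, "ay": 0, "az": 0}, {"tx": 0.7, "ty": -0.2, "tz": 0, "ax": 0, "ay": 0, "az": 0}, {"tx": 0.5, "ty": -0.2, "tz": 0, "ax": 0, "ay": 0, "az": 0}, {"tx": 0.4, "ty": -0.2, "tz": 0, "ax": 0, "ay": 0, "az": 0}], "hand": 0.65}}

```text
time_s: 22.8
tcp_pos: [523.2, 95.0, 376.4]
tcp_rot: [-0.0, 0.994, 0.113, -0.0]
contact_force: [-0.9, -0.5, 0.4]
grip_width: 0.655
grasp_force: 0.0
```

```bash
python3 - <<'E'
from h import *
go((659.5,133.8,287),12.9)
i,p,d=cap("wrist"); P=world(i,d); cv2.imwrite("pics/w8.png",p)
S=rect(P,(580,20),(720,190),305,325); print(S.mean(0),np.median(S,0),[ (S[:,k].min()+S[:,k].max())/2 for k in (0,1)])
rect(P,(560,0),(720,180),232,244)
rect(P,(560,0),(720,180),265,290)
E
```

```text
t 22.8 pos [523.2  95.  376.4] yaw 12.92 F [-0.9 -0.5  0.4] grip 0.655 0.0
 turn [-0.002  0.004  0.003] shift [ 3.538 -0.184  2.236]
0 [0. 0.] [0. 0.] 0.0 z nan
  return _methods._mean(a, axis=axis, dtype=dtype,
  ret = ret.dtype.type(ret / rcount)
<stdin>:4: RuntimeWarning: Mean of empty slice.
  ret = um.true_divide(
Traceback (most recent call last):
ValueError: zero-size array to reduction operation minimum which has no identity
```

Out of view; I move 60 mm nearer and try again.

{"api": "drive_tool", "payload": {"plan": [{"tx": 0.4, "ty": -0.05, "tz": 0, "ax": 0, "ay": 0, "az": 0}, {"tx": 0.4, "ty": -0.05, "tz": 0, "ax": 0, "ay": 0, "az": 0}, {"tx": 0.4, "ty": -0.05, "tz": 0, "ax": 0, "ay": 0, "az": 0}, {"tx": 0.4, "ty": 0, "tz": 0, "ax": 0, "ay": 0, "az": 0}, {"tx": 0.2, "ty": 0, "tz": 0, "ax": 0, "ay": 0, "az": 0}, {"tx": 0, "ty": 0, "tz": 0, "ax": 0, "ay": 0, "az": 0}, {"tx": 0, "ty": 0, "tz": 0, "ax": 0, "ay": 0, "az": 0}, {"tx": 0, "ty": 0, "tz": 0, "ax": 0, "ay": 0, "az": 0}]}}

```text
time_s: 23.85
tcp_pos: [590.8, 116.3, 377.7]
tcp_rot: [-0.0, 0.994, 0.112, 0.0]
contact_force: [-0.2, 0.6, -1.1]
grip_width: 0.649
grasp_force: 0.0
```

```bash
python3 - <<'E'
from h import *
go((659.5,133.8,287),12.9)
i,p,d=cap("wrist"); P=world(i,d); cv2.imwrite("pics/w8.png",p); np.savez("w8.npz",P=P,p=p,d=d)
S=rect(P,(580,20),(740,190),305,325)
if len(S): print(np.median(S,0),[ (S[:,k].min()+S[:,k].max())/2 for k in (0,1)])
rect(P,(560,0),(720,180),232,244)
rect(P,(560,0),(720,180),265,290)
E
```

```text
t 23.85 pos [590.8 116.3 377.7] yaw 12.91 F [-0.2  0.6 -1.1] grip 0.649 0.0
 turn [-0.    -0.004  0.002] shift [ 1.771 -0.042  2.267]
1396 [660.5 134. ] [23.4 23.6] 80.34 z 313.9
[660.72400397 134.0344947  313.87612382] [np.float64(660.6133826746039), np.float64(133.84966181260523)]
2420 [640.8  88.6] [ 30.8 126.3] 15.8 z 237.8
1912 [646.5  99.7] [50.2 25. ] 59.81 z 281.5
```

View pics/w8.png

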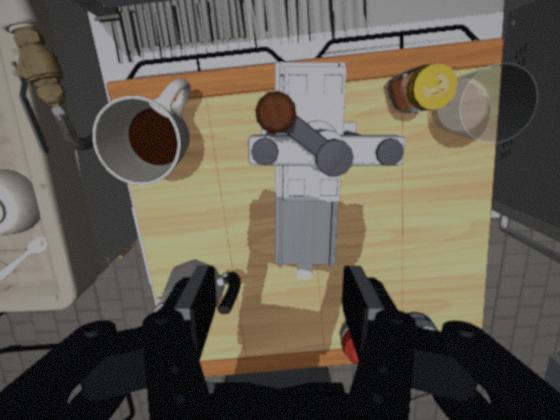

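The wrist view shows the knob at (276,112) px and the hub at (333,157), with the stack straight and home under the crossbar. I go over the knob, descend and grip.

{"api": "drive_tool", "payload": {"plan": [{"tx": 0.5, "ty": -0.04, "tz": 0, "ax": 0, "ay": 0, "az": 0}, {"tx": 0.7, "ty": 0, "tz": 0, "ax": 0, "ay": 0, "az": 0}, {"tx": 0.6, "ty": 0, "tz": 0, "ax": 0, "ay": 0, "az": 0}, {"tx": 0, "ty": 0, "tz": 0.5, "ax": 0, "ay": 0, "az": 0}, {"tx": 0, "ty": 0, "tz": 0.7, "ax": 0, "ay": 0, "az": 0}, {"tx": 0, "ty": 0, "tz": 0.7, "ax": 0, "ay": 0, "az": 0}, {"tx": 0, "ty": 0, "tz": 0.37, "ax": 0, "ay": 0, "az": 0}, {"tx": 0, "ty": 0, "tz": 0, "ax": 0, "ay": 0, "az": 0}]}}

```text
time_s: 24.9
tcp_pos: [660.8, 134.1, 286.2]
tcp_rot: [-0.0, 0.994, 0.112, -0.001]
contact_force: [0.7, -0.5, 1.0]
grip_width: 0.649
grasp_force: 0.0
```

{"api": "drive_tool", "payload": {"plan": [{"tx": 0, "ty": 0, "tz": 0, "ax": 0, "ay": 0, "az": 0}, {"tx": 0, "ty": 0, "tz": 0, "ax": 0, "ay": 0, "az": 0}, {"tx": 0, "ty": 0, "tz": 0, "ax": 0, "ay": 0, "az": 0}, {"tx": 0, "ty": 0, "tz": 0, "ax": 0, "ay": 0, "az": 0}, {"tx": 0, "ty": 0, "tz": 0, "ax": 0, "ay": 0, "az": 0}, {"tx": 0, "ty": 0, "tz": 0, "ax": 0, "ay": 0, "az": 0}, {"tx": 0, "ty": 0, "tz": 0, "ax": 0, "ay": 0, "az": 0}, {"tx": 0, "ty": 0, "tz": 0, "ax": 0, "ay": 0, "az": 0}], "hand": 0, "squeeze": 40}}

```text
time_s: 25.9
tcp_pos: [661.3, 134.4, 287.8]
tcp_rot: [-0.0, 0.994, 0.113, 0.001]
contact_force: [0.9, 3.0, 7.3]
grip_width: 0.272
grasp_force: 39.1
```

```bash
cat >> h.py <<'E'
C=np.array([639.3,88.3])
def crank(goal,n):
    "rows for n equal arc steps from the measured knob position to crank value goal (tool yaw 12.9)"
    s=telemetry.state(); q=s["tcp_pos"][:2]-C; a=np.radians(12.9)
    x=q[0]*np.cos(a)+q[1]*np.sin(a); y=-q[0]*np.sin(a)+q[1]*np.cos(a)
    c=(2-np.arctan2(y,x))%(2*np.pi); print("r",np.hypot(x,y).round(1),"crank mod 2pi",c.round(3),"F",np.round(s["contact_force"],1),"z",s["tcp_pos"][2].round(1),"t",s["time_s"])
    while goal-c>2*np.pi: c+=2*np.pi
    r=50.; px,py=x,y
    for g in np.linspace(c,goal,n+1)[1:]:
        X,Y=r*np.cos(2-g),r*np.sin(2-g); print("tx %.2f ty %.2f"%((X-px)/40,-(Y-py)/40)); px,py=X,Y
    print("tz per row %.3f"%((goal-c)/n*16/2/np.pi/40))
E
python3 - <<'E'
from h import *
go((660.6,134,287),12.9); crank(1.087+16*0.4,16)
E
```

```text
t 25.9 pos [661.3 134.4 287.8] yaw 12.94 F [0.9 3.  7.3] grip 0.272 39.1
 turn [-0.001 -0.015  0.005] shift [-0.019  0.006  0.02 ]
r 51.1 crank mod 2pi 1.099 F [0.9 3.  7.3] z 287.8 t 25.9
tx -0.01 ty 0.03
tx 0.01 ty 0.01
tx 0.01 ty 0.01
tx 0.01 ty 0.01
tx 0.01 ty 0.01
tx 0.01 ty 0.01
tx 0.01 ty 0.01
tx 0.01 ty 0.01
tx 0.01 ty 0.01
tx 0.01 ty 0.01
tx 0.01 ty 0.01
tx 0.01 ty 0.01
tx 0.01 ty 0.01
tx 0.01 ty 0.01
tx 0.01 ty 0.01
tx 0.01 ty 0.01
tz per row 0.000
```

```bash
python3 - <<'E'
from h import *
crank(4.3,8)
E
```

```text
r 51.1 crank mod 2pi 1.099 F [0.9 3.  7.3] z 287.8 t 25.9
tx 0.30 ty 0.40
tx 0.15 ty 0.47
tx -0.05 ty 0.49
tx -0.24 ty 0.44
tx -0.39 ty 0.31
tx -0.48 ty 0.13
tx -0.49 ty -0.06
tx -0.43 ty -0.25
tz per row 0.025
```

{"api": "drive_tool", "payload": {"plan": [{"tx": 0.3, "ty": 0.4, "tz": 0, "ax": 0, "ay": 0, "az": 0}, {"tx": 0.15, "ty": 0.47, "tz": 0.01, "ax": 0, "ay": 0, "az": 0}, {"tx": -0.05, "ty": 0.49, "tz": 0.025, "ax": 0, "ay": 0, "az": 0}, {"tx": -0.24, "ty": 0.44, "tz": 0.025, "ax": 0, "ay": 0, "az": 0}, {"tx": -0.39, "ty": 0.31, "tz": 0.025, "ax": 0, "ay": 0, "az": 0}, {"tx": -0.48, "ty": 0.13, "tz": 0.025, "ax": 0, "ay": 0, "az": 0}, {"tx": -0.49, "ty": -0.06, "tz": 0.025, "ax": 0, "ay": 0, "az": 0}, {"tx": -0.43, "ty": -0.25, "tz": 0.025, "ax": 0, "ay": 0, "az": 0}]}}

```text
time_s: 26.9
tcp_pos: [614.7, 44.6, 279.7]
tcp_rot: [-0.001, 0.994, 0.112, 0.0]
contact_force: [13.4, 12.7, -13.5]
grip_width: 0.27
grasp_force: 39.8
```

```bash
python3 - <<'E'
from h import *
crank(4.2+2.8,8)
E
```

```text
r 50.1 crank mod 2pi 4.31 F [ 13.4  12.7 -13.5] z 279.7 t 26.9
tx -0.26 ty -0.33
tx -0.13 ty -0.40
tx 0.00 ty -0.42
tx 0.14 ty -0.39
tx 0.26 ty -0.32
tx 0.36 ty -0.22
tx 0.41 ty -0.09
tx 0.42 ty 0.05
tz per row 0.021
```

{"api": "drive_tool", "payload": {"plan": [{"tx": -0.26, "ty": -0.33, "tz": 0.03, "ax": 0, "ay": 0, "az": 0}, {"tx": -0.13, "ty": -0.4, "tz": 0.03, "ax": 0, "ay": 0, "az": 0}, {"tx": 0, "ty": -0.42, "tz": 0.021, "ax": 0, "ay": 0, "az": 0}, {"tx": 0.14, "ty": -0.39, "tz": 0.021, "ax": 0, "ay": 0, "az": 0}, {"tx": 0.26, "ty": -0.32, "tz": 0.021, "ax": 0, "ay": 0, "az": 0}, {"tx": 0.36, "ty": -0.22, "tz": 0.021, "ax": 0, "ay": 0, "az": 0}, {"tx": 0.41, "ty": -0.09, "tz": 0.021, "ax": 0, "ay": 0, "az": 0}, {"tx": 0.42, "ty": 0.05, "tz": 0.021, "ax": 0, "ay": 0, "az": 0}]}}

```text
time_s: 27.9
tcp_pos: [642.7, 138.8, 273.1]
tcp_rot: [-0.001, 0.994, 0.113, -0.0]
contact_force: [-5.7, 0.2, 0.7]
grip_width: 0.269
grasp_force: 41.8
```

```bash
python3 - <<'E'
from h import *
crank(9.4,8)
E
```

```text
r 50.6 crank mod 2pi 0.722 F [-5.7  0.2  0.7] z 273.1 t 27.9
tx 0.33 ty 0.17
tx 0.27 ty 0.25
tx 0.19 ty 0.32
tx 0.09 ty 0.36
tx -0.03 ty 0.37
tx -0.13 ty 0.35
tx -0.23 ty 0.29
tx -0.31 ty 0.21
tz per row 0.019
```

{"api": "drive_tool", "payload": {"plan": [{"tx": 0.33, "ty": 0.17, "tz": 0.019, "ax": 0, "ay": 0, "az": 0}, {"tx": 0.27, "ty": 0.25, "tz": 0.019, "ax": 0, "ay": 0, "az": 0}, {"tx": 0.19, "ty": 0.32, "tz": 0.019, "ax": 0, "ay": 0, "az": 0}, {"tx": 0.09, "ty": 0.36, "tz": 0.019, "ax": 0, "ay": 0, "az": 0}, {"tx": -0.03, "ty": 0.37, "tz": 0.019, "ax": 0, "ay": 0, "az": 0}, {"tx": -0.13, "ty": 0.35, "tz": 0.019, "ax": 0, "ay": 0, "az": 0}, {"tx": -0.23, "ty": 0.29, "tz": 0.019, "ax": 0, "ay": 0, "az": 0}, {"tx": -0.31, "ty": 0.21, "tz": 0.019, "ax": 0, "ay": 0, "az": 0}]}}

```text
time_s: 28.9
tcp_pos: [671.1, 48.9, 266.9]
tcp_rot: [-0.0, 0.994, 0.113, 0.001]
contact_force: [3.4, 7.6, -1.4]
grip_width: 0.273
grasp_force: 41.7
```

{"api": "drive_tool", "payload": {"plan": [{"tx": 0, "ty": 0, "tz": 0, "ax": 0, "ay": 0, "az": 0}, {"tx": 0, "ty": 0, "tz": 0, "ax": 0, "ay": 0, "az": 0}, {"tx": 0, "ty": 0, "tz": 0, "ax": 0, "ay": 0, "az": 0}, {"tx": 0, "ty": 0, "tz": 0, "ax": 0, "ay": 0, "az": 0}, {"tx": 0, "ty": 0, "tz": 0, "ax": 0, "ay": 0, "az": 0}, {"tx": 0, "ty": 0, "tz": 0, "ax": 0, "ay": 0, "az": 0}, {"tx": 0, "ty": 0, "tz": 0, "ax": 0, "ay": 0, "az": 0}, {"tx": 0, "ty": 0, "tz": 0, "ax": 0, "ay": 0, "az": 0}]}}

```text
time_s: 29.9
tcp_pos: [670.4, 48.8, 266.8]
tcp_rot: [0.0, 0.994, 0.113, 0.0]
contact_force: [1.6, -3.3, 4.2]
grip_width: 0.274
grasp_force: 42.2
```

```bash
python3 - <<'E'
from h import *
crank(9.45,1)
E
```

```text
r 50.3 crank mod 2pi 3.128 F [ 1.6 -3.3  4.2] z 266.8 t 29.9
tx -0.05 ty 0.01
tz per row 0.002
```

Crank at ≈9.41 rad. I release, lift and look.

{"api": "drive_tool", "payload": {"plan": [{"tx": 0, "ty": 0, "tz": 0, "ax": 0, "ay": 0, "az": 0}, {"tx": 0, "ty": 0, "tz": 0, "ax": 0, "ay": 0, "az": 0}, {"tx": 0, "ty": 0, "tz": 0, "ax": 0, "ay": 0, "az": 0}, {"tx": 0, "ty": 0, "tz": 0, "ax": 0, "ay": 0, "az": 0}, {"tx": 0, "ty": 0, "tz": 0, "ax": 0, "ay": 0, "az": 0}, {"tx": 0, "ty": 0, "tz": -0.3, "ax": 0, "ay": 0, "az": 0}, {"tx": 0, "ty": 0, "tz": -0.6, "ax": 0, "ay": 0, "az": 0}, {"tx": 0, "ty": 0, "tz": -0.9, "ax": 0, "ay": 0, "az": 0}], "hand": 0.65}}

```text
time_s: 30.9
tcp_pos: [670.0, 48.8, 339.6]
tcp_rot: [-0.0, 0.994, 0.113, -0.0]
contact_force: [0.1, -0.2, -0.0]
grip_width: 0.65
grasp_force: 0.0
```

{"api": "drive_tool", "payload": {"plan": [{"tx": 0, "ty": 0, "tz": -0.8, "ax": 0, "ay": 0, "az": 0}, {"tx": -0.4, "ty": 0, "tz": -0.3, "ax": 0, "ay": 0, "az": 0}, {"tx": -0.7, "ty": -0.1, "tz": 0, "ax": 0, "ay": 0, "az": 0}, {"tx": -0.8, "ty": -0.2, "tz": 0, "ax": 0, "ay": 0, "az": 0}, {"tx": -0.7, "ty": -0.2, "tz": 0, "ax": 0, "ay": 0, "az": 0}, {"tx": -0.3, "ty": 0, "tz": 0, "ax": 0, "ay": 0, "az": 0}, {"tx": 0, "ty": 0, "tz": 0, "ax": 0, "ay": 0, "az": 0}, {"tx": 0, "ty": 0, "tz": 0, "ax": 0, "ay": 0, "az": 0}]}}

```text
time_s: 31.9
tcp_pos: [553.3, 42.2, 382.2]
tcp_rot: [-0.0, 0.994, 0.112, -0.0]
contact_force: [-0.2, 0.3, 0.0]
grip_width: 0.649
grasp_force: 0.0
```

```bash
python3 - <<'E'
from h import *
go((560,70,380),12.9)
i,p,d=cap("wrist"); P=world(i,d); cv2.imwrite("pics/w9.png",p)
a=np.radians(12.9)
S=rect(P,(580,0),(740,190),286,306); c=[(S[:,k].min()+S[:,k].max())/2 for k in (0,1)]; q=np.array(c)-C
print("knob",c,"crank",(2-np.arctan2(q[1],q[0])+a)%(2*np.pi)+2*np.pi,"mid z",np.median(S[:,2])-16.5,"start 297.4")
i,p,d=cap("scene"); Q=world(i,d); cv2.imwrite("pics/scene3.png",cv2.resize(p[120:360,130:420],None,fx=2.4,fy=2.4,interpolation=cv2.INTER_CUBIC))
for W in (P,Q):
  S=W.reshape(-1,3); S=S[abs(S[:,2]-147)<6]; r=S-[639,88.2,0]; X=r[:,0]*np.cos(a)+r[:,1]*np.sin(a); Y=-r[:,0]*np.sin(a)+r[:,1]*np.cos(a)
  k=(abs(Y)<27)&(X>-67)&(X<65); print(k.sum(),"axial",np.percentile(X[k],[1,99]),"z front/back",np.median(S[k&(X<-25),2]),np.median(S[k&(X>25),2]))
E
```

```text
t 31.9 pos [553.3  42.2 382.2] yaw 12.91 F [-0.2  0.3  0. ] grip 0.649 0.0
 turn [-0.002  0.003  0.001] shift [ 0.318 -0.641  0.056]
1327 [669.5  48.2] [23.5 23.4] 16.36 z 292.6
knob [np.float64(669.4409171850916), np.float64(48.28198542737815)] crank 9.433593528115244 mid z 276.1455718776852 start 297.4
4370 axial [-61.16506345  64.18889923] z front/back 145.41934413661107 145.47539231677933
452 axial [-62.48699884  62.86455691] z front/back 146.17510101597068 146.49135787726811
```

View pics/scene3.png

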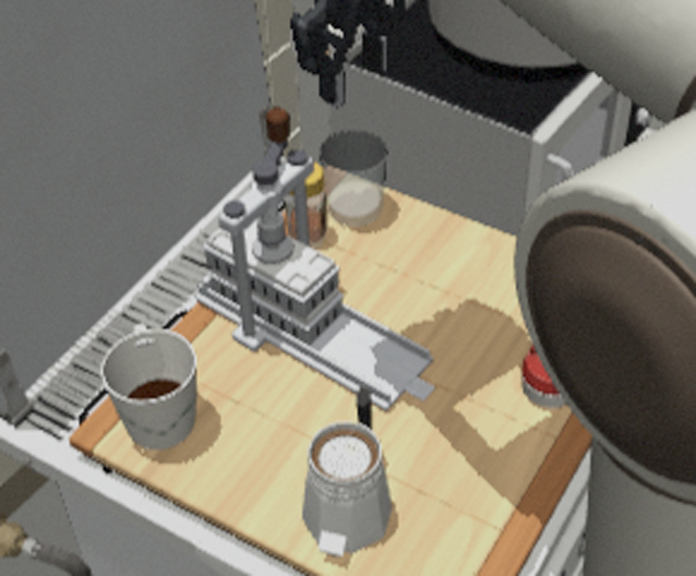

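The picture shows the stack level and home, with the pad on the upper lid at (272,250) px. The knob is clear at (277,122), and the bystanders stand as before.

```bash
python3 -c "
from h import *
print(workorder.job_done())"
```

```text
the job is handed in; nothing more can be done
None
```

The job is handed in, result not shown: the upper box sits in the lid recesses, the level stack is home against the back stop, the crank is at about 9.4 rad (roughly half a turn past contact, spring in about 8 mm), and the arm has let go and is clear.

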